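# Fit the axle of the tape winder

## Robot

A 6-joint arm with a two-finger parallel gripper is mounted at the origin on the work surface. World frame = base frame: x ahead of the robot, y to its left, z up, the work surface at z = 0. Lengths are in m, angles in rad, forces in N, time in s.
With the tool pointing down it reaches from about 0.275 to 0.875 m from the base axis. Payload 12.5 kg.
Tool frame: the origin (TCP) lies at the very end of the fingers, on their centre line; the grasp point (between the pads) lies 19 mm behind it; z points along the fingers, y is the line along which they close (so a half turn about z gives the same grasp; the last joint's range is limited). The gripper opens to 85 mm and grips with 20 to 120 N. Pads are 22 mm wide; open, the fingers measure 114 mm over their backs; the gripper's body (76 mm by 85 mm) begins 54 mm behind the grasp point. The pads swing forward as they close: fully open they stand 13 mm farther back than shut.
Start: joints at [-1.301, 0.351, 1.652, -0, 1.139, -0.085], TCP at [0.191, -0.516, 0.231] pointing down, gripper open.
Joint ranges: [-2.75, 2.75], [-0.79, 2.1], [0.01, 2.65], [-1.57, 4.71], [0.07, 3.14], [-2.87, 2.87]. Speed limits (rad/s): [2.22, 2.22, 2.79, 3.14, 3.14, 3.14].

## Interface

Orientations are given as a 3x3 rotation matrix whose columns are the frame's x, y, z axes.
In Python, from bench import manip gives the robot as it stands. Calls block until the motion is done:
- manip.move_ptp(position, orientation): joint-space move of the TCP to a pose.
- manip.move_l(position, attitude=None, max_speed=0.15): straight line of the TCP; attitude=None keeps the orientation; max_speed is the mean speed in m/s.
- manip.move_j(angles): joint-space move.
- manip.set_gripper(opening, effort=None): opening from 0.0 (shut) to 1.0 (fully open); effort is the grip in N (None keeps the last); returns when the fingers have stopped.
- manip.dwell(seconds).
- manip.inverse_kinematics(position, orientation): joint angles nearest the present ones, or None.
- manip.grab_frame(name): name is "scene" or "top" or "wrist"; returns (picture, depth): 480x640x3 uint8, red, green, blue; 480x640 float32, m along the optical axis (not along the pixel's ray), 0 where there is no reading.
- manip.get_calibration(name): a dict with "camera_matrix" (3x3 intrinsics, pixels), "k1" (the pictures are not rectified: a ray, as slopes to the right and down, at radius r is drawn at 1 + k1 r^2 times it, then the intrinsics apply), "R" (3x3) and "t" (3): a world point X has camera coordinates R X + t. Camera axes: x right, y down, z forward; pixel columns grow to the right and rows downward; lengths in m; the calibration is good to about 2 mm. A picture is of the moment at which its call begins: read the wrist's pose just before it. get_calibration takes no time and is no camera call; for the wrist camera it gives the pose at the moment of the call.
A pose or a line that the arm cannot do raises manip.Unreachable and nothing moves.
- manip.sign_off(): hands the job in; it is judged then, once.
Trained networks look in the newest picture that a camera, given by its name, has taken for a name from the list of things; names that differ only in an ending like _2 or _b are one class to them, and where a whole thing is asked for, a point or a joint stands for the part that bears it (a point fixed in the world has none). Each returns a list of dicts, best first, with "confidence" (0 to 1); they miss things now and then, are a little off and sometimes report something else, mostly with a low value. They report only what shows in the picture. A call takes as long as a camera call. They do not tell look-alikes from the thing itself.
- manip.look_for(camera, name): "at" ([x, y, z] in m, in world coordinates, good to about 4 mm: the middle of the surface that is visible of it).
Readings, each from a call of its own:
- manip.current_time(): time.
- manip.current_qpos(): joint angles.
- manip.current_joint_vel(): joint speeds.
- manip.current_joint_torque(): joint torques, N m.
- manip.current_ee_pos(): TCP position.
- manip.current_tcp_rot(): TCP orientation.
- manip.current_force(): force on the tool from outside, world axes, zero at the start.
- manip.current_ft_torque(): the same for the moment, N m.
- manip.current_grip_width(): opening from 0.0 (shut) to 1.0 (fully open).
- manip.current_grip_force(): force on a finger pad.
Only numpy, scipy, OpenCV 4.12 (cv2) and the standard library are available. Lean on these libraries where they do the work, as an engineer would, in place of code of your own. Each camera call takes 0.05 s, during which the arm holds its last target. There are 200 camera calls.

## Task

The tape winder has an empty reel in it but no axle. Take the axle with the orange knob out of the wooden rack and pass it from above through the winder's upper arm, the reel and the lower arm until its collar rests flat on the upper arm, then let go. Leave the blue and grey axles standing in the rack.

Things in the scene. Friction and masses are not known exactly. Their poses are not given: they have to be found in the camera images.
- orange_axle: Upright in one of 3 holes (80 mm apart, 20 mm wide) of a fixed plywood rack, top face 100 mm above the table. Orange knob 28 mm across, 50 mm tall, on an orange collar 48 mm across, 6 mm thick; below it a steel rod 14 mm across, 88 mm long, last 12 mm tapered. Origin: on the axis in the collar's underside; z up along the knob: its middle is 31 mm above, the rod's tip 88 mm below. 0.16 kg.
- winder: Fixed green frame, 110 x 120 mm. Two level arms, joined by a back plate on its own -y side no taller than they are, each with a vertical 28 mm hole; between them a yellow reel 90 mm wide, bore 32 mm. Origin: on the table, on the common axis of holes and bore; z up. Upper arm: 90 to 100 mm high, 56 mm wide, flat top; reel 35 to 85 mm; lower arm 18 to 30 mm, free space below its hole.
- blue_axle: A shorter axle to leave in the rack: blue knob and collar of the same sizes as the orange one's, rod 60 mm long. Origin on the axis in the collar's underside, z up.
- grey_axle: A still shorter axle to leave in the rack: grey knob and collar of the same sizes, rod 45 mm long. Origin on the axis in the collar's underside, z up.
There are look-alikes about, which are no part of the job. What is meant by the blue_axle is not pink or red, and is the smaller of those in its own colour.

How it is judged:
By the outcome, as a careful person would: the job done as asked, in the order asked, and still so for the second after the job is handed in, with the robot touching nothing.
It also fails if it takes over 48 s, if anything falls off the work surface, if the arm or the gripper's body presses on something with over 40 N, if the wrist force passes 120 N, or if a joint passes its speed limit or range.

## Working session

There is one attempt and no reset: what is moved stays moved. The work goes in short steps, each a Python script; the robot and the scene stay as the last script left them, time stands still between calls to the robot, and variables do not carry over. Pictures are saved under pics/ and viewed, at most 10 in all, crops included, and the job is handed in when it is done.

```bash
mkdir -p pics; ls; python3 - <<'E'
from bench import manip
import cv2,numpy as np
ims=[]
for c in ("scene","top"):
    p,d=manip.grab_frame(c); np.savez(f"{c}.npz",p=p,d=d,**manip.get_calibration(c)); ims.append(p)
    cv2.imwrite(f"pics/{c}.png",p[:,:,::-1])
    for n in ("orange_axle","winder","blue_axle","grey_axle"):
        print(c,n,[(np.round(r["at"],3).tolist(),round(r["confidence"],2)) for r in manip.look_for(c,n)])
print(manip.current_time())
E
```

```text
pics
scene orange_axle [([0.526, 0.191, 0.124], 0.64)]
scene winder [([0.571, -0.223, 0.087], 0.84), ([0.534, 0.112, 0.122], 0.5)]
scene blue_axle [([0.542, 0.012, 0.074], 0.91), ([0.404, 0.088, 0.106], 0.84), ([0.534, 0.112, 0.121], 0.68), ([0.647, 0.045, 0.101], 0.64)]
scene grey_axle [([0.519, 0.272, 0.129], 0.84)]
top orange_axle [([0.518, 0.199, 0.118], 0.61)]
top winder [([0.549, -0.202, 0.083], 0.72), ([0.528, 0.121, 0.106], 0.43)]
top blue_axle [([0.409, 0.097, 0.098], 0.84), ([0.635, 0.056, 0.11], 0.8), ([0.532, 0.025, 0.065], 0.72), ([0.526, 0.117, 0.108], 0.62)]
top grey_axle [([0.517, 0.27, 0.121], 0.9)]
0.5
```

View pics/scene.png

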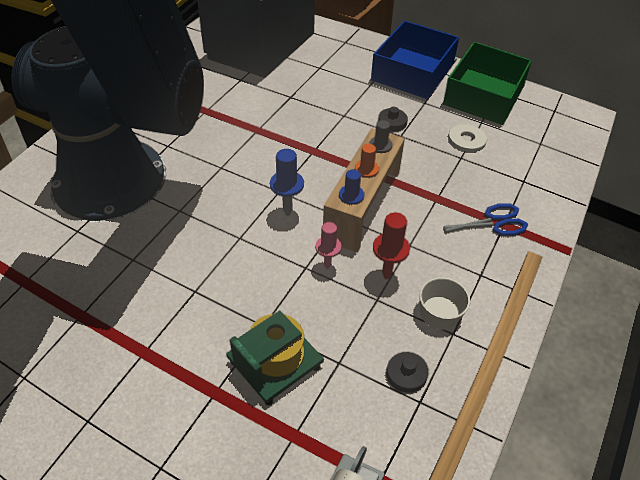

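View pics/top.png

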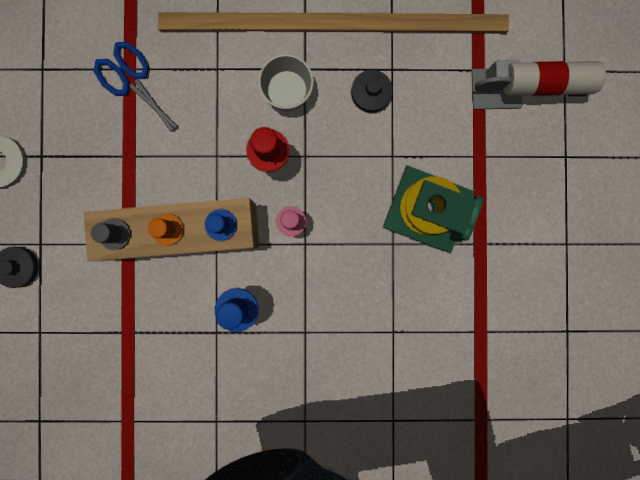

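The rack holds grey (110,234), orange (165,229) and blue (220,225) in the top view. The winder's hole is at about (437,205). The free-standing blue, red and pink axles are look-alikes.

```bash
cat > h.py <<'E'
import cv2,numpy as np
def world(p,d,K,k1,R,t):
    "per-pixel world points"
    v,u=np.mgrid[0:480,0:640]
    n=cv2.undistortPoints(np.stack([u,v],-1).reshape(-1,1,2).astype(np.float64),K,np.array([k1,0,0,0,0.])).reshape(480,640,2)
    c=np.dstack([n*d[...,None],d])
    return (c-t)@R
def pix2plane(uv,z,K,k1,R,t):
    n=cv2.undistortPoints(np.array(uv,float).reshape(-1,1,2),K,np.array([k1,0,0,0,0.])).reshape(-1,2)
    r=np.c_[n,np.ones(len(n))]@R; o=-R.T@t
    return o+r*((z-o[2])/r[:,2])[:,None]
def orange(p):
    h=cv2.cvtColor(p,cv2.COLOR_RGB2HSV); return (h[...,0]>6)&(h[...,0]<16)&(h[...,1]>190)&(h[...,2]>90)
def green(p):
    h=cv2.cvtColor(p,cv2.COLOR_RGB2HSV); return (h[...,0]>60)&(h[...,0]<95)&(h[...,1]>90)
def analyse(p,d,K,k1,R,t):
    W=world(p,d,K,k1,R,t); ok=d>0
    def near(x,y,r): return ok&(np.hypot(W[...,0]-x,W[...,1]-y)<r)
    m=orange(p)&near(.522,.195,.045)
    if m.sum()>20:
        P=W[m]; top=P[P[:,2]>.151]
        print("knob top",m.sum(),len(top),P[:,2].max(), (top[:,:2].min(0)+top[:,:2].max(0))/2, top.mean(0))
        s=m&(W[...,2]>.151)
        if s.any():
            v,u=np.nonzero(s); (c,r)=cv2.minEnclosingCircle(np.c_[u,v].astype(np.float32)); print(" circ",c,r,pix2plane([c],.156,K,k1,R,t))
    m=near(.55,-.21,.1)&(W[...,2]>.094)&(W[...,2]<.107)&green(p)
    if m.sum()>50:
        print("arm",m.sum(),np.median(W[m][:,2]))
        mm=m.astype(np.uint8); cs,hi=cv2.findContours(mm,cv2.RETR_CCOMP,cv2.CHAIN_APPROX_NONE)
        for c,h in zip(cs,hi[0]):
            if cv2.contourArea(c)>30:
                e=cv2.fitEllipse(c) if len(c)>5 else None; q=pix2plane([e[0]],.1,K,k1,R,t)[0]
                rim=pix2plane(c.reshape(-1,2),.1,K,k1,R,t)
                print(" hole" if h[3]>=0 else " outer",cv2.contourArea(c),np.round(e[0],1),np.round(e[1],1),np.round(q,4),"diam",np.round(np.ptp(rim,axis=0)[:2],4), np.round(cv2.minAreaRect((rim[:,:2]*1000).astype(np.float32)),1) if 0 else cv2.minAreaRect((rim[:,:2]*1000).astype(np.float32)))
    return W
E
python3 - <<'E'
from h import *
for c in("scene","top"):
    z=np.load(c+".npz"); print(c,z.files); a=(z["p"],z["d"],z["camera_matrix"],float(z["k1"]),z["R"],z["t"]); analyse(*a)
    print(-z["R"].T@z["t"])
p=np.load("top.npz")["p"]
cv2.imwrite("pics/c1.png",np.hstack([cv2.resize(p[160:260,380:490],None,fx=5,fy=5)[:500,:400],cv2.resize(p[185:285,120:200],None,fx=5,fy=5)])[:,:,::-1])
E
```

```text
scene ['p', 'd', 'camera_matrix', 'k1', 'R', 't']
knob top 79 16 0.157689983809627 [0.52109337 0.20258185] [0.51877404 0.20371417 0.15420094]
 circ (368.0416564941406, 148.0) 6.041776657104492 [[0.52125594 0.19730292 0.156     ]]
arm 607 0.0987871100768605
 outer 434.5 [254.4 344.1] [36.3 42.5] [ 0.5438 -0.2402  0.1   ] diam [0.0728 0.08  ] ((548.4693603515625, -235.130859375), (63.18013000488281, 67.11964416503906), 68.51630401611328)
[ 0.84887437 -0.62178237  0.91172168]
top ['p', 'd', 'camera_matrix', 'k1', 'R', 't']
knob top 566 277 0.15962771583257415 [0.52029729 0.20362643] [0.52060086 0.20367441 0.15590099]
 circ (157.3076934814453, 227.6923065185547) 9.87805461883545 [[0.52067134 0.20315672 0.156     ]]
arm 2084 0.09989194303873489
 outer 2252.5 [448.9 208.8] [44.  76.4] [ 0.5514 -0.2194  0.1   ] diam [0.0878 0.1082] ((551.9404296875, -216.34056091308594), (94.84083557128906, 69.72637939453125), 68.82007598876953)
 hole 289.0 [435.8 204. ] [18.8 19.8] [ 0.5588 -0.1996  0.1   ] diam [0.0303 0.0289] ((558.7052001953125, -199.15518188476562), (28.86627960205078, 29.07338523864746), 44.75620651245117)
[ 0.48809309 -0.00648988  0.85794719]
```

View pics/c1.png

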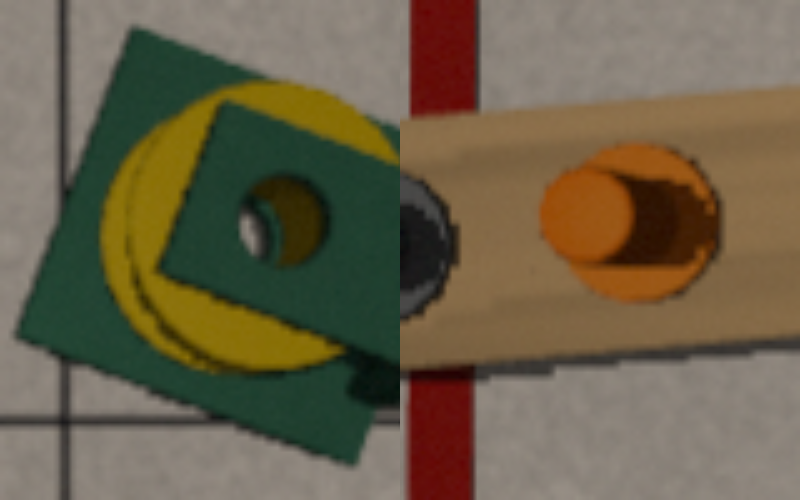

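The hole shows at about (437,204), with its axis near (0.559, -0.200). The knob's top is at (157,228), near (0.521, 0.203). I'll check both with the wrist camera on the way.

```bash
cat >> h.py <<'E'
def rot(yx,yy):
    y=np.array([yx,yy,0.]);y/=np.linalg.norm(y);z=np.array([0,0,-1.]);return np.c_[np.cross(y,z),y,z]
def wrist(m):
    c=m.get_calibration("wrist"); p,d=m.grab_frame("wrist")
    return p,d,c["camera_matrix"],c["k1"],c["R"],c["t"]
E
python3 - <<'E'
from bench import manip as m
from h import *
z=np.load("top.npz"); a=(z["camera_matrix"],float(z["k1"]),z["R"],z["t"])
print("collar",pix2plane([[169,229.4]],.106,*a))
q=pix2plane([[96,235],[157,228],[219,221]],.156,*a); print(q)
print("rot0",m.current_tcp_rot().round(2).tolist())
for s in (1,-1):
    print(s,[m.inverse_kinematics(P,rot(s,.09*s)) for P in ([.521,.203,.12],[.559,-.2,.3])])
s=1
q=[abs(m.inverse_kinematics([.521,.203,.3],rot(s,.09*s))[5]) if m.inverse_kinematics([.521,.203,.3],rot(s,.09*s)) is not None else 9 for s in(1,-1)]
R=rot(1,.09) if q[0]<q[1] else rot(-1,-.09); np.save("R.npy",R)
ims=[]
for P in([.559,-.2,.30],[.521,.203,.30]):
    m.move_ptp(P,R); w=wrist(m); print("cam",-w[4].T@w[5],m.current_time()); analyse(*w); ims.append(w[0])
cv2.imwrite("pics/w1.png",cv2.resize(np.hstack(ims),(800,300))[:,:,::-1])
E
```

```text
collar [[0.52042394 0.20065654 0.106     ]]
[[0.51061655 0.28849528 0.156     ]
 [0.5202437  0.20358296 0.156     ]
 [0.52988369 0.11739672 0.156     ]]
rot0 [[0.94, 0.35, -0.0], [0.35, -0.94, 0.0], [0.0, -0.0, -1.0]]
1 [array([ 2.88281569e-01,  5.05412606e-01,  1.72413787e+00, -4.44089210e-16,
        9.12042177e-01,  1.98523395e-01]), array([-4.21992986e-01,  3.73239584e-01,  1.44707789e+00, -4.44089210e-16,
        1.32127518e+00, -5.11751160e-01])]
-1 [None, array([-4.21992986e-01,  3.73239584e-01,  1.44707789e+00, -4.44089210e-16,
        1.32127518e+00,  2.62984149e+00])]
cam [ 0.55214369 -0.12140147  0.4426988 ] 2.3333
cam [0.51485079 0.28160191 0.44283268] 3.8833
```

View pics/w1.png

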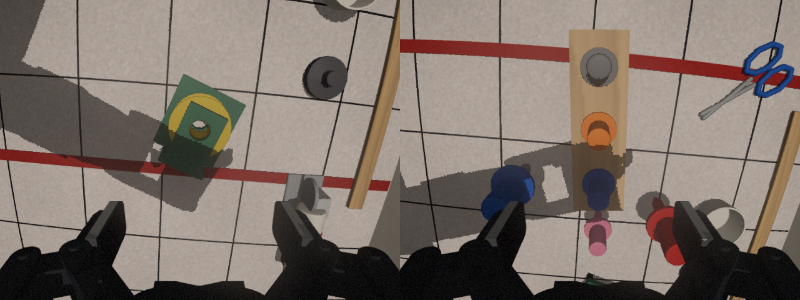

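The wrist view shows the winder hole at about (319,208) in full-size pixels and the orange knob at about (317,200), centred between the fingers. The analysis printed nothing, so I'll check the wrist depth.

```bash
python3 - <<'E'
from bench import manip as m
from h import *
w=wrist(m); p,d=w[:2]
W=world(*w); print("frac",(d>0).mean(), W[200,317],p[200,317],W[216,317],p[216,317]); h=cv2.cvtColor(p,cv2.COLOR_RGB2HSV)
print(h[190:225:5,317].tolist())
o=(h[...,0]>3)&(h[...,0]<20)&(h[...,1]>200)&(h[...,2]>60); n,l,s,c=cv2.connectedComponentsWithStats(o.astype(np.uint8))
for i in range(1,n):
    if s[i,4]>100:
        q=W[(l==i)&(d>0)]; print(s[i],c[i],np.median(q,0),q.max(0))
        for zz in (.156,.106): print(zz)
        k=(l==i)&(W[...,2]>.15)&(d>0); v,u=np.nonzero(k)
        if len(u): cc=cv2.minEnclosingCircle(np.c_[u,v].astype(np.float32)); print(cc,pix2plane([cc[0]],.156,*w[2:]))
z=np.load("top.npz"); print(w[2],w[3],m.current_ee_pos())
print(pix2plane([[317,208]],.13,*w[2:]))
print(m.look_for("wrist","orange_axle"))
E
```

```text
frac 0.9961067708333333 [0.51936482 0.21859269 0.14023858] [105  61  34] [0.52013922 0.21024018 0.15552735] [183 109  56]
[[13, 178, 182], [12, 163, 105], [11, 172, 105], [12, 167, 142], [13, 179, 182], [13, 178, 183], [12, 181, 183]]
[[415.46387074   0.         318.35612375]
 [  0.         415.46387074 245.2931382 ]
 [  0.           0.           1.        ]] -0.09193736967525629 [0.52144395 0.20207113 0.29998122]
[[0.52005637 0.21022088 0.13      ]]
[{'at': [0.5155, 0.21, 0.1275], 'confidence': 0.8}]
```

```bash
sed -i 's/>190)&(h\[...,2\]>90)/>150)\&(h[...,2]>60)/; s/h\[...,1\]>90)$/h[...,1]>60)/' h.py; python3 - <<'E'
from bench import manip as m
from h import *
w=wrist(m); W=analyse(*w); p=w[0]
o=orange(p)&(np.hypot(W[...,0]-.522,W[...,1]-.2)<.05); k=o&(W[...,2]<.112)
v,u=np.nonzero(k); q=pix2plane(np.c_[u,v],.106,*w[2:]); print("collar",q.min(0),q.max(0),cv2.minEnclosingCircle((q[:,:2]*1000).astype(np.float32)))
E
```

```text
knob top 2631 1112 0.15841353100079392 [0.52120666 0.20565526] [0.5209868  0.20632187 0.15591733]
 circ (317.8393859863281, 221.948486328125) 19.270212173461914 [[0.52103294 0.20618615 0.156     ]]
collar [0.49767379 0.18808306 0.106     ] [0.54451115 0.22932835 0.106     ] ((521.03076171875, 205.73779296875), 23.741140365600586)
```

```bash
python3 - <<'E'
from bench import manip as m
from h import *
R=np.load("R.npy")
m.move_l([.5208,.2048,.19],R,max_speed=.15); m.move_l([.5208,.2048,.114],R,max_speed=.08)
print(m.current_ee_pos(),m.current_force())
m.set_gripper(0.0,60); print(m.current_grip_width(),m.current_grip_force(),m.current_ee_pos(),m.current_force())
m.move_l([.5208,.2048,.33],R,max_speed=.12); m.dwell(.2)
print(m.current_grip_width(),m.current_grip_force(),m.current_ee_pos(),m.current_force(),m.current_time())
m.move_ptp([.559,-.2,.35],R); 
w=wrist(m); np.savez("wg.npz",p=w[0],d=w[1],K=w[2],k1=w[3],R=w[4],t=w[5]); analyse(*w)
p,d=m.grab_frame("scene")
print(m.current_ee_pos(),m.current_time(),m.current_grip_width())
cv2.imwrite("pics/g1.png",cv2.resize(np.hstack([w[0],p]),(800,300))[:,:,::-1])
E
```

```text
[0.52110759 0.20490143 0.11449507] [ 0.42455187  0.45645605 -0.10758028]
0.3142032804473707 58.93868029117584 [0.52085009 0.20483563 0.1142874 ] [-2.46498768  0.25610046  4.68124485]
0.3145799373366381 59.008212089538574 [0.52075678 0.20477521 0.32976042] [ 9.69929191e-02 -2.00655764e-04 -1.79786725e+00] 8.7333
arm 2101 0.10025067546693114
 outer 2818.0 [318.2 195.1] [61.  65.7] [ 0.5592 -0.1963  0.1   ] diam [0.0659 0.0677] ((560.2738647460938, -197.68858337402344), (54.02177429199219, 54.56273651123047), 68.81025695800781)
 hole 769.5 [318.6 198.3] [30.8 31.9] [ 0.5599 -0.1994  0.1   ] diam [0.0317 0.0313] ((560.0518188476562, -199.9279327392578), (30.181283950805664, 30.78385353088379), 50.117950439453125)
[ 0.55929151 -0.19894012  0.35005802] 10.3417 0.30909119398028767
```

View pics/g1.png

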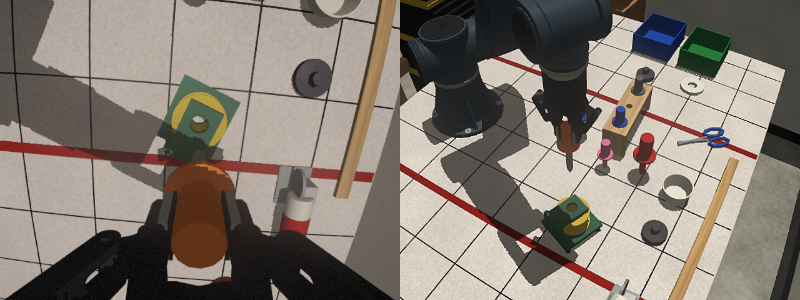

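The axle is gripped and hangs upright, the rod pointing down in the scene view at about (569,160) of the montage. Blue and grey are still in the rack. Both views put the hole at about (0.5595, -0.1995). Next is the axle's offset and tilt in the hand.

```bash
python3 - <<'E'
from bench import manip as m
from h import *
z=np.load("wg.npz"); w=(z["p"],z["d"],z["K"],float(z["k1"]),z["R"],z["t"])
e=m.current_ee_pos(); print("tcp",e)
W=world(*w); h=cv2.cvtColor(w[0],cv2.COLOR_RGB2HSV)
o=(h[...,0]<20)&(h[...,1]>120)&(h[...,2]>40)&(np.linalg.norm(W-e,axis=2)<.09)
zz=e[2]-.114+.1
for lo,hi in((-.02,.012),(.012,.05),(.05,.07)):
    q=W[o&(W[...,2]>zz+lo)&(W[...,2]<zz+hi)]
    if len(q): print(lo,len(q),q.min(0),q.max(0),np.median(q,0))
for c in("scene","top"):
    p,d=m.grab_frame(c); k=m.get_calibration(c); a=(k["camera_matrix"],k["k1"],k["R"],k["t"]); V=world(p,d,*a)
    near=(d>0)&(np.hypot(V[...,0]-e[0],V[...,1]-e[1])<.022)&(V[...,2]>.2)&(V[...,2]<.325)
    q=V[near]; print(c,len(q))
    for b in np.arange(.24,.32,.02):
        s=q[(q[:,2]>b)&(q[:,2]<b+.02)]
        if len(s)>5: print(" ",round(b,2),len(s),s.mean(0).round(4), s.min(0).round(4), s.max(0).round(4))
    if len(q): print(" zmin",q[:,2].min())
    if c=="scene":
        vu=np.argwhere(near); v,u=vu.mean(0).astype(int); cv2.imwrite("pics/g2.png",cv2.resize(p[v-60:v+60,u-60:u+60],(600,600),interpolation=cv2.INTER_NEAREST)[:,:,::-1])
E
```

```text
tcp [ 0.55929151 -0.19894012  0.35005802]
-0.02 3742 [ 0.53582708 -0.20037267  0.33610185] [ 0.58237035 -0.17451644  0.34805605] [ 0.55790168 -0.18447697  0.34189533]
0.012 3880 [ 0.54551248 -0.20893237  0.3480681 ] [ 0.57390057 -0.18377695  0.3860476 ] [ 0.55831296 -0.18647217  0.37052575]
0.05 6079 [ 0.54581846 -0.21225854  0.38607053] [ 0.60355821 -0.18225066  0.40119959] [ 0.55943235 -0.1954869   0.39162258]
scene 297
  0.24 23 [ 0.5613 -0.2066  0.2542] [ 0.556  -0.2092  0.2468] [ 0.566  -0.2039  0.2596]
  0.26 104 [ 0.5622 -0.2065  0.2702] [ 0.5536 -0.2107  0.26  ] [ 0.5669 -0.1977  0.2796]
  0.28 94 [ 0.5622 -0.2069  0.2901] [ 0.5547 -0.2109  0.2801] [ 0.5667 -0.1999  0.3   ]
  0.3 76 [ 0.5621 -0.2069  0.3065] [ 0.5541 -0.2111  0.3001] [ 0.5667 -0.2004  0.314 ]
 zmin 0.2467852340913885
top 89
  0.26 65 [ 0.5569 -0.1944  0.2698] [ 0.5518 -0.2006  0.2604] [ 0.5643 -0.1922  0.2798]
  0.28 21 [ 0.5565 -0.194   0.2835] [ 0.5522 -0.1976  0.28  ] [ 0.5628 -0.1924  0.2872]
 zmin 0.25313583900747294
```

View pics/g2.png

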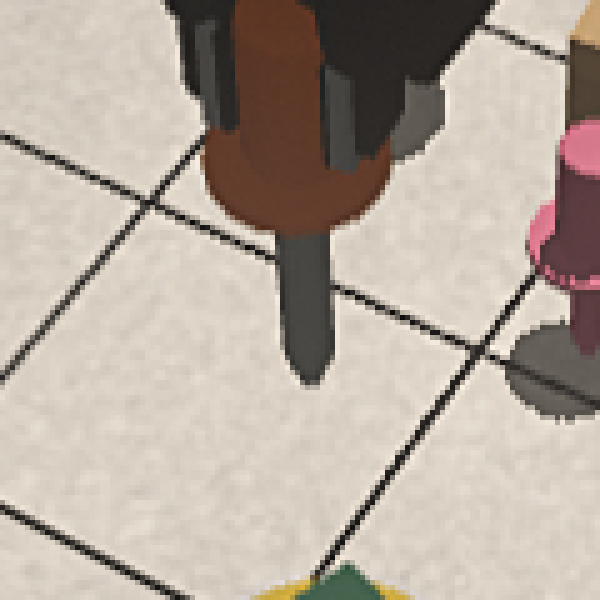

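The rod hangs vertical and clear in the crop, tip at about (310,380). Its axis is within about 1–2 mm of the TCP, against a 7 mm hole margin. Inserting in stages with force checks.

```bash
python3 - <<'E'
from bench import manip as m
from h import *
R=np.load("R.npy"); x,y=.5597,-.1997
m.move_l([x,y,.215],R,max_speed=.12)
f0=m.current_force(); print("f0",f0,m.current_ee_pos())
zs=[.195,.18,.165,.15,.135,.122,.119,.117,.1155,.1145,.1135,.1125,.1115]
for z in zs:
    m.move_l([x,y,z],R,max_speed=.06 if z>.121 else .03)
    f=m.current_force()-f0; print(z,m.current_ee_pos().round(4),f.round(1))
    if np.linalg.norm(f)>6: break
print(m.current_grip_width(),m.current_time())
E
```

```text
f0 [ 0.19717395  0.15602361 -1.6027133 ] [ 0.56003956 -0.19984807  0.21577427]
0.195 [ 0.5596 -0.1996  0.1947] [-0.5  0.5  0.3]
0.18 [ 0.5595 -0.1996  0.1796] [-0.1 -0.8  0.7]
0.165 [ 0.5595 -0.1996  0.1646] [-1.2  0.1  0.1]
0.15 [ 0.5595 -0.1996  0.1496] [-0.7  0.1  0.6]
0.135 [ 0.5595 -0.1996  0.1346] [-0.2 -0.4  0.6]
0.122 [ 0.5595 -0.1996  0.1215] [ 0.1 -0.5 -0.4]
0.119 [ 0.5597 -0.1997  0.119 ] [-0.1  0.5 -0.9]
0.117 [ 0.5597 -0.1997  0.1169] [0.2 0.1 0.8]
0.1155 [ 0.5597 -0.1997  0.1154] [-0.1 -0.8 -0.2]
0.1145 [ 0.5597 -0.1997  0.1145] [0.4 0.4 0.2]
0.1135 [ 0.5598 -0.1998  0.1143] [-4.3  0.9  8.3]
0.3102939523112248 15.4167
```

The collar met the arm at TCP z = 0.1143, as expected. Releasing, backing off and checking.

```bash
python3 - <<'E'
from bench import manip as m
from h import *
R=np.load("R.npy"); x,y=.5597,-.1997
m.move_l([x,y,.1145],R,max_speed=.03); m.set_gripper(.8); m.move_l([x,y,.3],R,max_speed=.12)
m.move_ptp([.42,-.38,.32],R); m.dwell(.3)
ims=[]
for c in("scene","top"):
    p,d=m.grab_frame(c); k=m.get_calibration(c); W=world(p,d,k["camera_matrix"],k["k1"],k["R"],k["t"])
    o=orange(p)&(np.hypot(W[...,0]-.56,W[...,1]+.2)<.06)&(d>0); q=W[o]; t=q[q[:,2]>.15]; b=q[q[:,2]<.115]
    print(c,"top",len(t),t.mean(0),q[:,2].max(),"collar",len(b),np.median(b,0) if len(b) else 0)
    v,u=np.argwhere(o).mean(0).astype(int); ims+=[cv2.resize(p[v-60:v+60,u-50:u+50],(400,480))]
    if c=="scene":
        print({n:[np.round(r["at"],3).tolist() for r in m.look_for(c,n)] for n in("grey_axle","blue_axle")})
print(m.current_time())
cv2.imwrite("pics/f1.png",np.hstack(ims)[:,:,::-1])
E
```

```text
scene top 210 [ 0.56027326 -0.2043189   0.15502314] 0.1583289354960501 collar 325 [ 0.56880289 -0.2119718   0.10488853]
{'grey_axle': [[0.517, 0.271, 0.126]], 'blue_axle': [[0.534, 0.114, 0.125], [0.401, 0.092, 0.105], [0.544, 0.014, 0.073]]}
top top 298 [ 0.55915067 -0.19919919  0.15547825] 0.159174818268252 collar 411 [ 0.55508367 -0.19092331  0.10593261]
19.2583
```

View pics/f1.png

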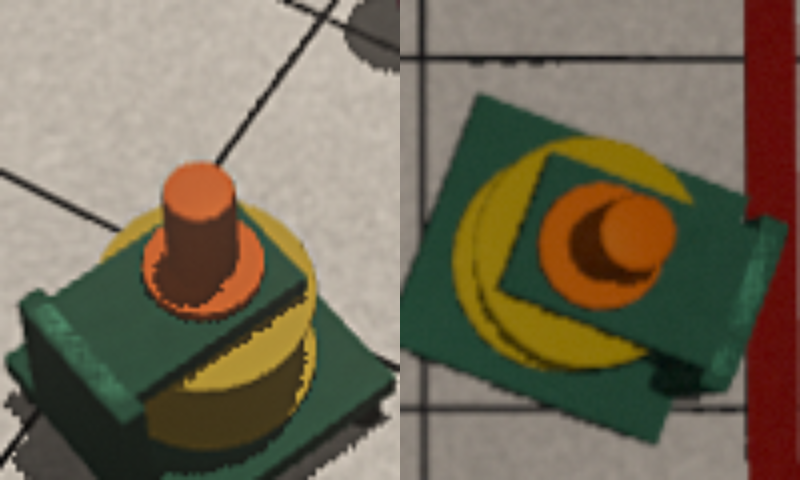

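The collar (205,270 in the left crop) sits flat on the upper arm, with the knob upright and its top at z ≈ 0.156. The other axles are undisturbed and the gripper is clear.

```bash
python3 -c "
from bench import manip as m
print(m.sign_off())"
```

```text
the job is handed in; nothing more can be done
None
```

The orange axle is through the winder with its collar flat on the upper arm and released, the blue and grey axles are still in the rack, and the job was handed in at about 19 s.

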